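# Square a plywood blank into the corner stop

### The arm

A 6-joint arm with a two-finger parallel gripper is mounted at the origin on a cart in front of the work surface, level with it; the furniture and walls round the work are solid. World frame = base frame: x ahead of the robot, y to its left, z up, the work surface at z = 0. Lengths are in m, angles in degrees, forces in N, time in s.
With the tool pointing down it reaches from about 0.325 to 0.85 m from the base axis. Payload 4.4 kg.
Tool frame: the origin (TCP) lies where the fingers leave the gripper's body, on its centre line; the fingertips stand manip.tip_extent ahead of it and the grasp point (between the pads) lies 78 mm ahead of it (manip.tip_extent is the distance from the TCP to the fingertips, in m); x points along the fingers, z is the direction in which the jaws open and shut, and the axes are right-handed (so a half turn about x gives the same grasp; the last joint's range is limited). The gripper opens to 94 mm and grips with 3 to 60 N. Pads are 16 mm wide; open, the fingers measure 119 mm over their backs; the gripper's body (75 mm by 177 mm) begins 78 mm behind the grasp point.
Start: joints at [68.096, 11.837, 88.321, -0, 79.842, -8.623], TCP at [0.132, 0.56, 0.303] pointing down, gripper open.
Joint ranges: [-156.59, 156.59], [-49.26, 127.26], [12.9, 141.05], [-63.56, 243.56], [4.71, 150.69], [-161.64, 161.64]. Speed limits (degrees/s): [159.86, 159.86, 180, 180, 180, 180].

### API

Orientations are given as a 3x3 rotation matrix whose columns are the frame's x, y, z axes.
In Python, from cell import manip, optics, read_clock, read_joint_positions, read_joint_vel, read_tau, read_eef_pos, read_eef_rot, read_wrist_force, read_ft_torque, read_grip_width gives the robot as it stands. The module is installed in compiled form; this text tells all that it offers. Calls block until the motion is done:
- manip.move_pose(position, orientation): joint-space move of the TCP to a pose.
- manip.servo_line(position, rot=None, v=0.15, force_limit=None): straight line of the TCP; rot=None keeps the orientation; v is the mean speed in m/s. With force_limit (N) it stops when the force on the tool has changed by that much, and returns True; else False.
- manip.set_joints(angles): joint-space move.
- manip.command_gripper(opening, effort=None): opening from 0.0 (shut) to 1.0 (fully open); effort is the grip in N (None keeps the last); returns when the fingers have stopped.
- manip.wait(seconds).
- manip.ik(position, orientation): joint angles nearest the present ones, or None.
- optics.read_camera(name): name is "side" or "top" or "wrist"; returns a dict with "pixels" (480x640x3 uint8, blue, green, red), "vfov" (degrees; the focal length in pixels is half the picture's height over the tangent of half this angle, whatever the lens; pixels are square), "cx", "cy" (the principal point, pixels), "pose" (4x4, takes a point from camera to world coordinates). Camera axes: x right, y up, looking along -z (the intrinsics and any distortion apply to the point x, -y, -z); pixel columns grow to the right and rows downward; lengths in m; the calibration is good to about 2 mm. A picture is of the moment at which its call begins. There is no depth.
A pose or a line that the arm cannot do raises manip.IKError and nothing moves.
- manip.sign_off(): hands the job in, once; it reports no verdict.
Trained networks look in a picture, given as the dict that the camera call returned (one of the last four; its "shot" number tells which), for a name from the list of things; names that differ only in an ending like _2 or _b are one class to them, and where a whole thing is asked for, a point or a joint stands for the part that bears it (a point fixed in the world has none). Each returns a list of dicts, best first, with "conf" (0 to 1); they miss things now and then, are a little off and sometimes report something else, mostly with a low value. They report only what shows in the picture. A call takes as long as a camera call.
- optics.search_frame(label, picture): "xy" ([column, row] in pixels, amid what is visible of it).
- optics.place_of(label, picture): "xy" ([column, row] in pixels: a listed point, or the origin of a listed thing).
Readings, each from a call of its own:
- read_clock(): time.
- read_joint_positions(): joint angles.
- read_joint_vel(): joint speeds.
- read_tau(): joint torques, N m.
- read_eef_pos(): TCP position.
- read_eef_rot(): TCP orientation.
- read_wrist_force(): force on the tool from outside, world axes, zero at the start.
- read_ft_torque(): the same for the moment, N m.
- read_grip_width(): opening from 0.0 (shut) to 1.0 (fully open).
Only numpy, scipy, OpenCV 4.12 (cv2) and the standard library are available. Lean on these libraries where they do the work, as an engineer would, in place of code of your own. Each camera call takes 0.05 s, during which the arm holds its last target.

### The job

Push the plywood blank along the bench into the corner stop, ready for drilling: one long side flush along the long batten and one end flush against the short batten. Only push it, keeping it flat on the bench without lifting it; leave the wooden stamp and the glue bottle where they stand.

Things in the scene. Friction and masses are not known exactly. Their poses are not given: they have to be found in the camera images.
- corner_stop: L of two wooden battens 24 mm high, fixed. Origin: where the inner faces would meet, at bench height; x away from the robot, y left, yaw within 0.2 rad. Long batten: inner face at y = 0, spans y 0 to 20 mm, x -150 to 20 mm. Short batten, at the far end: inner face at x = 0, spans x 0 to 20 mm, y -70 to -6 mm (6 mm chip gap). The blank belongs in the quadrant x < 0, y < 0.
- blank_centre (a point): Centre, 10 mm up, of the loose plywood blank, 120 (its x) x 96 (y) x 20 mm, 0.14-0.28 kg, two small dark marks on top. In the stop's frame it starts 15-45 mm short of its place in x and 35-90 mm in y, turned within 0.3 rad. Seated, its centre is at x = -60, y = -48 mm of the stop, axes parallel (half a turn is alike).
- stamp_centre (a point): Centre, half-way up (31 mm), of a turned wooden hand stamp, base 40 x 58 mm, 63 mm high, standing to the right of the blank. Bystander, loose.
- glue_centre (a point): Centre, half-way up (53 mm), of a white glue bottle with a yellow nozzle, 39 x 48 mm, 107 mm high, standing beyond the stop near the bench's left edge. Bystander, loose.

How it is judged (in metres and radians):
At the end, for the whole second after the job is handed in: The blank lies flat on the bench in the corner stop, its centre within 3 mm (along each batten) of the fully seated place and its sides within 0.025 rad of parallel to the battens; stamp and glue bottle are within 15 mm of where they stood (x of blank_centre in the frame of corner_stop between -0.063 and -0.057 m and y of blank_centre in the frame of corner_stop between -0.051 and -0.045 m and angle between the y axis of blank_centre and the y axis of corner_stop, either way round below 0.025 rad and height (world z) of blank_centre below 0.013 m and angle between blank_centre's own z axis and vertical below 0.05 rad and distance of each of stamp_centre, glue_centre from where it was at the start of the episode below 0.015 m); the robot touches nothing.
It fails at once if the blank is lifted off the bench (its centre more than 8 mm up) (height (world z) of blank_centre above 0.018 m).
It fails at once if the blank is tipped by more than 0.15 rad (angle between blank_centre's own z axis and vertical above 0.15 rad).
It fails at once if the wooden stamp is moved by more than 15 mm (distance of stamp_centre from where it was at the start of the episode above 0.015 m).
It fails at once if the glue bottle is moved by more than 15 mm (distance of glue_centre from where it was at the start of the episode above 0.015 m).
It also fails if it takes over 48 s, if anything falls off the work surface, if the arm or the gripper's body presses on something with over 40 N, if the wrist force passes 120 N, or if a joint passes its speed limit or range.

## Working session

There is one attempt and no reset: what is moved stays moved. The work goes in short steps, each a Python script; the robot and the scene stay as the last script left them, time stands still between calls to the robot, and variables do not carry over. Pictures are saved under pics/ and viewed, and the job is handed in when it is done.

```bash
mkdir -p pics; cat > h.py <<'E'
import numpy as np, cv2
from cell import *
def cam(n,save=None):
    p=optics.read_camera(n)
    if save: cv2.imwrite('pics/'+save,p['pixels'])
    return p
def ray(p,xy):
    f=240/np.tan(np.radians(p['vfov'])/2)
    d=np.array([(xy[0]-p['cx'])/f,-(xy[1]-p['cy'])/f,-1.]);T=np.array(p['pose'])
    return T[:3,3],T[:3,:3]@d
def plane(p,xy,z):
    o,d=ray(p,xy); return o+d*(z-o[2])/d[2]
def proj(p,X):
    f=240/np.tan(np.radians(p['vfov'])/2);T=np.array(p['pose'])
    c=T[:3,:3].T@(np.array(X)-T[:3,3]); return np.array([p['cx']-f*c[0]/c[2],p['cy']+f*c[1]/c[2]])
E
python3 - <<'E'
from h import *
print(read_clock(),manip.tip_extent,read_eef_pos(),read_eef_rot())
Z=dict(corner_stop=0,blank_centre=.01,stamp_centre=.031,glue_centre=.053)
for n in('top','side','wrist'):
    p=cam(n,n+'0.png'); print(n,{k:v for k,v in p.items() if k not in('pixels',)})
    for k in Z:
        for r in optics.place_of(k,p)[:2]: print(k,r,plane(p,r['xy'],Z[k]))
print(read_clock())
E
```

```text
0.0 0.0972 [0.13189546 0.55907128 0.30150541] [[-8.49794070e-04 -9.73249141e-01  2.29750707e-01]
 [-2.07029621e-03  2.29752010e-01  9.73247003e-01]
 [-9.99997496e-01  3.51407514e-04 -2.21015591e-03]]
top {'vfov': 45.2628470876301, 'cx': 309.80456764163733, 'cy': 235.74220796502215, 'pose': array([[-4.10922345e-04,  9.96505675e-01, -8.35240731e-02,
         4.39563487e-01],
       [-9.99994152e-01, -6.93058987e-04, -3.34894193e-03,
         9.99740614e-02],
       [-3.39512675e-03,  8.35222085e-02,  9.96500132e-01,
         1.17310787e+00],
       [ 0.00000000e+00,  0.00000000e+00,  0.00000000e+00,
         1.00000000e+00]]), 'shot': 1}
corner_stop {'xy': [237.9, 221.7], 'conf': 0.57} [0.56688068 0.25131155 0.        ]
blank_centre {'xy': [294.0, 270.3], 'conf': 0.85} [0.46710729 0.1357986  0.01      ]
stamp_centre {'xy': [396.2, 302.9], 'conf': 0.56} [ 0.40236544 -0.06638871  0.031     ]
glue_centre {'xy': [216.5, 147.3], 'conf': 0.66} [0.70923049 0.28833086 0.053     ]
side {'vfov': 49.28805655312205, 'cx': 321.5112752420836, 'cy': 250.2403132978924, 'pose': array([[-0.95719698,  0.
[... 408 characters left out ...]
entre {'xy': [292.4, 324.5], 'conf': 0.26} [0.55765684 0.26082303 0.01      ]
stamp_centre {'xy': [411.3, 245.3], 'conf': 0.57} [ 0.40089307 -0.05125542  0.031     ]
glue_centre {'xy': [207.9, 297.4], 'conf': 0.93} [0.70195824 0.28047475 0.053     ]
wrist {'vfov': 69.91950460085856, 'cx': 318.9812736580511, 'cy': 239.86892783013425, 'pose': array([[ 2.30418460e-01, -9.39205869e-01, -2.54557790e-01,
         5.84330369e-02],
       [ 9.73091594e-01,  2.22316878e-01,  6.05636535e-02,
         5.75874160e-01],
       [-2.89245604e-04, -2.61663030e-01,  9.65159249e-01,
         3.84448915e-01],
       [ 0.00000000e+00,  0.00000000e+00,  0.00000000e+00,
         1.00000000e+00]]), 'shot': 3}
0.75
```

View pics/top0.png

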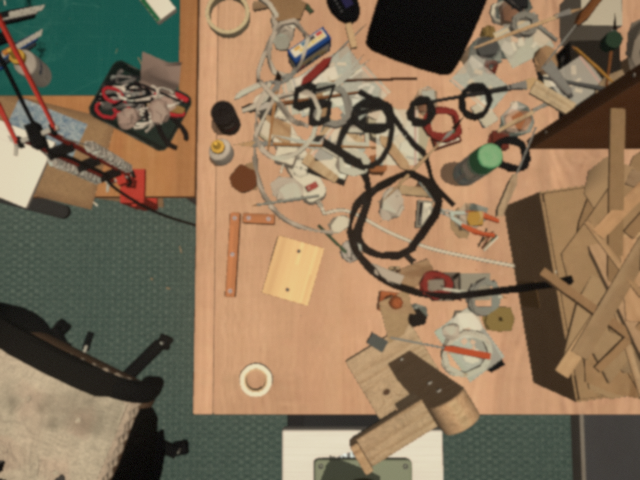

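View pics/side0.png

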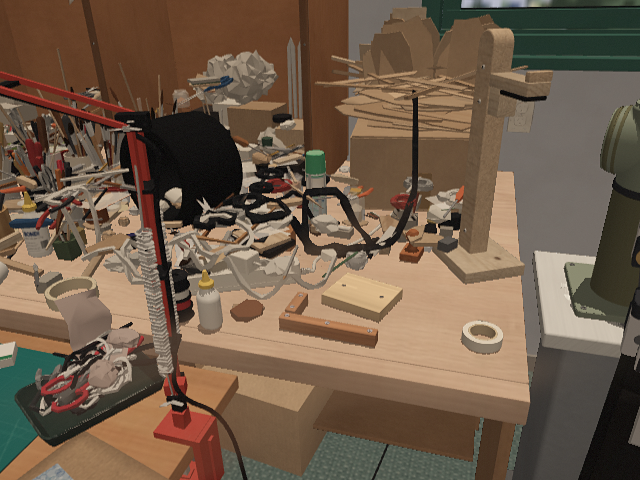

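```bash
python3 - <<'E'
import cv2
p=cv2.imread('pics/top0.png')[180:320,190:430]
cv2.imwrite('pics/top0c.png',cv2.resize(p,None,fx=3.3,fy=3.3,interpolation=cv2.INTER_CUBIC))
E
```

```text
(no output)
```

View pics/top0c.png

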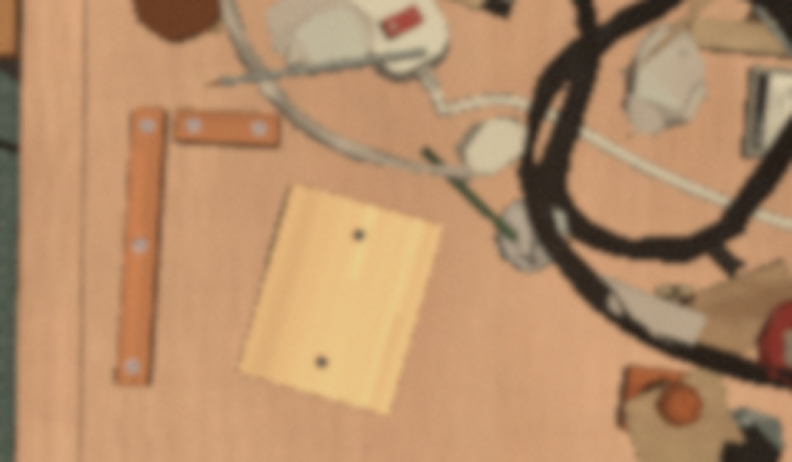

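The top view shows the stop as an L at about (228–273, 213–296) and the blank at about (293, 270), turned clockwise. The stamp is at about (391, 300), and the glue bottle at (220, 150) is well clear. The clutter to the right of the blank starts at about x=340. Next I'll measure the corners.

```bash
cat >> h.py <<'E'
def R_of(a):  # tool down, jaws opening along world direction angle a (rad)
    x=np.array([0,0,-1.]); z=np.array([np.cos(a),np.sin(a),0]); return np.column_stack([x,np.cross(z,x),z])
E
python3 - <<'E'
from h import *
p=cam('top')
g=lambda c,z: plane(p,(c[0]/3.3+190,c[1]/3.3+180),z)
b=[g(c,.02)[:2] for c in[(292,185),(441,227),(387,412),(241,370)]]
print('blank',b,np.mean(b,0),[np.linalg.norm(b[i]-b[i-1]) for i in range(4)],[np.degrees(np.arctan2(*(b[i]-b[(i+1)%4])[::-1])) for i in range(4)])
l=[g(c,.024)[:2] for c in[(132,108),(165,110),(150,383),(116,383)]];print('long',l,np.degrees(np.arctan2(*(l[1]-l[2])[::-1])),np.degrees(np.arctan2(*(l[0]-l[3])[::-1])))
s=[g(c,.024)[:2] for c in[(178,110),(178,143),(278,147),(279,113)]];print('short',s)
# wrist look: candidates
c=np.array(p['pose'])
for a in np.radians([0,90,180,-90,-3,87]):
  for P in([.47,.17,.25],):
    print(np.degrees(a),manip.ik(P,R_of(a)))
E
```

```text
blank [array([0.53561546, 0.16681433]), array([0.50993175, 0.07611169]), array([0.39820674, 0.10894468]), array([0.42344925, 0.19717709])] [0.4668008  0.13726195] [np.float64(0.11620308262344535), np.float64(0.09426887733301333), np.float64(0.11644948731801734), np.float64(0.09177223185714045)] [np.float64(74.18979429034624), np.float64(-16.376648750719774), np.float64(-105.96535507657914), np.float64(164.85335089527797)]
long [array([0.58243131, 0.26428959]), array([0.58118767, 0.2441611 ]), array([0.41573573, 0.25158624]), array([0.4157427 , 0.27206403])] -2.569592861512004 -2.6703697197500023
short [array([0.5811811 , 0.23623775]), array([0.56096928, 0.23605283]), array([0.55847701, 0.17519372]), array([0.57929054, 0.17468341])]
0.0 [ 9.95376196e+00  5.62660221e+00  1.01987931e+02 -2.54444375e-14
  7.23854673e+01  9.95376196e+00]
90.0 [ 9.95376196e+00  5.62660221e+00  1.01987931e+02 -2.54444375e-14
  7.23854673e+01 -8.00462380e+01]
180.0 None
-90.0 [ 9.95376196e+00  5.62660221e+00  1.01987931e+02 -2.54444375e-14
  7.23854673e+01  9.99537620e+01]
-3.0000000000000004 [ 9.95376196e+00  5.62660221e+00  1.01987931e+02 -2.54444375e-14
  7.23854673e+01  1.29537620e+01]
87.0 [ 9.95376196e+00  5.62660221e+00  1.01987931e+02 -2.54444375e-14
  7.23854673e+01 -7.70462380e+01]
```

```bash
python3 - <<'E'
from h import *
R=R_of(np.radians(-15.8))
manip.move_pose([.448,.071,.24],R)
print(read_clock())
p=cam('wrist','w1.png'); print(np.array(p['pose'])[:3,3])
q=cam('top','top1.png')
for k,z in(('corner_stop',0),('blank_centre',.01),('stamp_centre',.031)):
    for n,x in(('w',p),('t',q)):
        for r in optics.place_of(k,x)[:1]: print(n,k,r,plane(x,r['xy'],z))
for X in([.448,.071,0],[.499,.057,0],[.397,.086,0],[.487,.06,0]): print(X,proj(p,X))
E
```

```text
2.9
[0.46855589 0.14333186 0.32200757]
t corner_stop {'xy': [241.0, 221.6], 'conf': 0.61} [0.56708187 0.24495582 0.        ]
w blank_centre {'xy': [316.4, 153.8], 'conf': 0.95} [0.46527887 0.13849247 0.01      ]
t blank_centre {'xy': [291.7, 270.3], 'conf': 0.61} [0.46710957 0.14043952 0.01      ]
t stamp_centre {'xy': [395.0, 303.3], 'conf': 0.5} [ 0.40158283 -0.0640151   0.031     ]
[0.448, 0.071, 0] [318.38392278 228.18057356]
[0.499, 0.057, 0] [373.32060632 227.77025995]
[0.397, 0.086, 0] [263.13233244 227.61658671]
[0.487, 0.06, 0] [360.46721673 228.15327351]
```

View pics/w1.png

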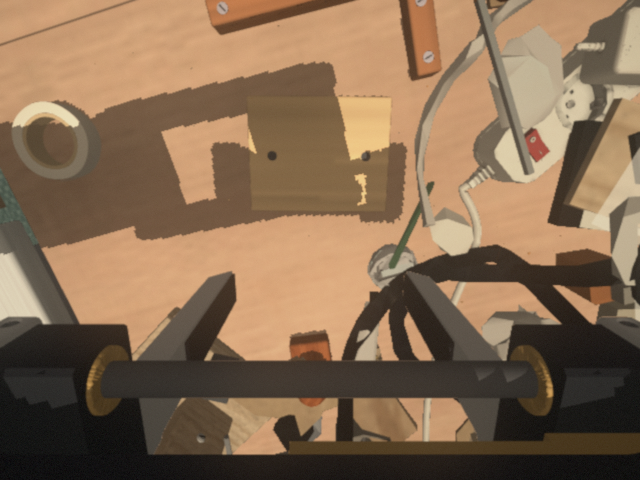

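The wrist view shows the blank spanning (248–392, 97–212). A cloth heap at (392, 265) is close to the far finger, so I'll narrow the fingers slightly. I'll push with two fingers, first square to the blank, then turning it parallel to the long batten.

```bash
cat >> h.py <<'E'
O=np.array([.562,.246]); A=np.radians(-2.6)
def S(x,y,z,o=O): 
    c,s=np.cos(A),np.sin(A); return [o[0]+c*x-s*y,o[1]+s*x+c*y,z]
def inS(P):
    d=np.array(P[:2])-O;c,s=np.cos(A),np.sin(A);return [c*d[0]+s*d[1],-s*d[0]+c*d[1]]
E
python3 - <<'E'
from h import *
R=R_of(np.radians(-15.8))
manip.command_gripper(.68)
b=np.array([.454,.0925])+.018*np.array([-.272,-.962])
manip.servo_line([b[0],b[1],.14],R,v=.15)
print(manip.servo_line([b[0],b[1],.105],v=.06,force_limit=6),read_eef_pos(),read_wrist_force())
s=inS(b);print(s)
print(manip.servo_line(S(-.089,-.135,.105),R_of(A),v=.04,force_limit=15),read_wrist_force())
p=cam('wrist','w2.png');q=cam('top','top2.png');cam('side','s2.png')
for n,x in(('w',p),('t',q)):
    for r in optics.place_of('blank_centre',x)[:1]: print(n,r,inS(plane(x,r['xy'],.01)))
print(inS(read_eef_pos()),read_eef_pos(),read_clock())
E
```

```text
False [0.44913847 0.0751935  0.10485983] [ 0.76313472 -0.17411819 -0.44079412]
[np.float64(-0.10503105726680596), np.float64(-0.17576145675721097)]
False [-0.26154286  0.13956495 -0.62369937]
w {'xy': [318.7, 183.0], 'conf': 0.83} [np.float64(-0.08925538173116214), np.float64(-0.07800511063235545)]
[np.float64(-0.0891111390831598), np.float64(-0.13506041401414945)] [0.46685385 0.11512097 0.10494909] 6.9917
```

View pics/w2.png

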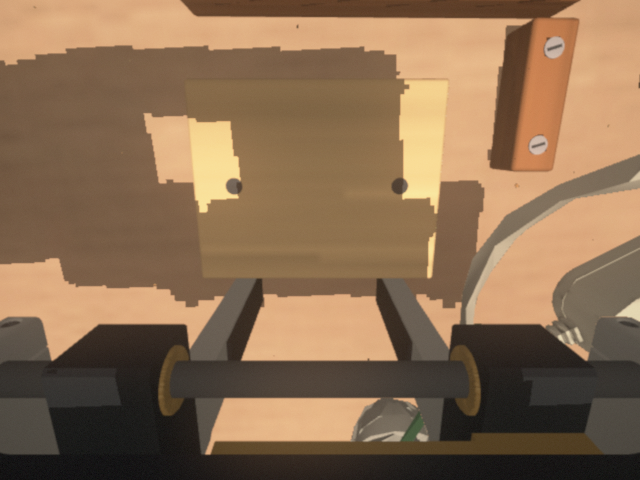

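View pics/s2.png

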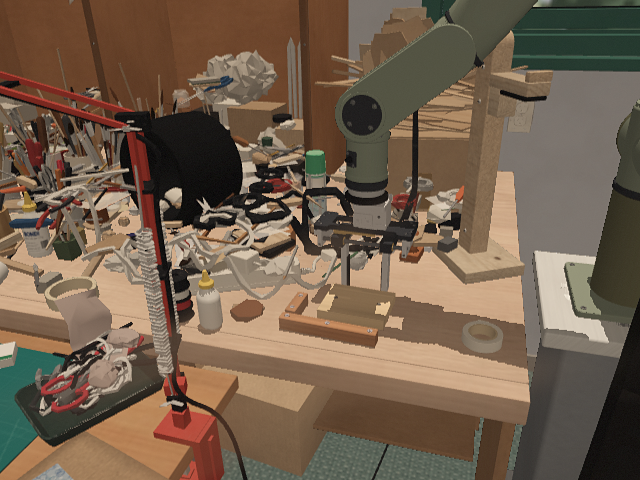

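The blank is now parallel to the stop and about 29 mm from the long batten, so I'll press it home in y.

```bash
python3 - <<'E'
from h import *
print(manip.servo_line(S(-.089,-.112,.105),R_of(A),v=.05,force_limit=15),read_wrist_force())
print(manip.servo_line(S(-.089,-.094,.105),R_of(A),v=.012,force_limit=10),read_wrist_force(),read_ft_torque(),inS(read_eef_pos()),read_clock())
p=cam('wrist','w3.png')
y=inS(read_eef_pos())[1]
manip.servo_line(S(-.089,y-.015,.105),v=.08)
manip.servo_line(S(-.089,y-.02,.16),v=.2)
manip.command_gripper(.5)
manip.move_pose(S(-.175,-.05,.16),R_of(A+np.pi/2))
p=cam('wrist','w4.png');q=cam('top','top4.png')
for n,x in(('w',p),('t',q)):
    for r in optics.place_of('blank_centre',x)[:1]: print(n,r,inS(plane(x,r['xy'],.01)))
print(inS(read_eef_pos()),read_clock())
E
```

```text
False [-0.04308088  0.6716947  -0.29348719]
True [ 0.25933803 -0.75655843  0.79052335] [-0.22629668 -0.00462511 -0.06301927] [np.float64(-0.08928031645022043), np.float64(-0.10487457778783012)] 8.4333
w {'xy': [324.4, 360.2], 'conf': 0.75} [np.float64(-0.09091051997851234), np.float64(-0.04722955967392878)]
t {'xy': [261.4, 270.1], 'conf': 0.84} [np.float64(-0.09234572394381182), np.float64(-0.048646129676579934)]
[np.float64(-0.17471992135302558), np.float64(-0.05015067157586593)] 11.175
```

View pics/w4.png

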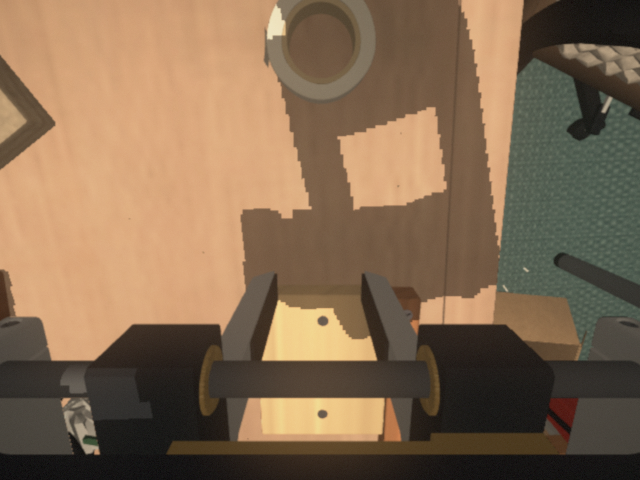

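View pics/w3.png

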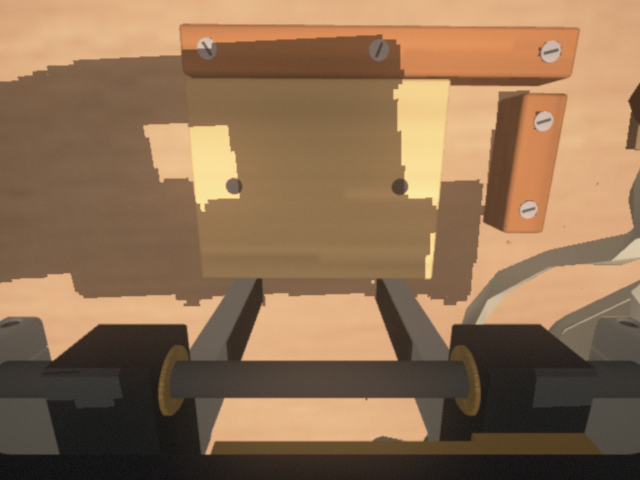

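The blank is flush along the long batten in w3, with its top edge at row 78 meeting the batten face. I'll push it along in x.

```bash
python3 - <<'E'
from h import *
R=R_of(A+np.pi/2)
manip.servo_line(S(-.175,-.045,.14),R,v=.15)
print(manip.servo_line(S(-.175,-.045,.105),v=.06,force_limit=6),read_wrist_force())
print(manip.servo_line(S(-.135,-.045,.105),v=.04,force_limit=15),read_wrist_force(),inS(read_eef_pos()))
print(manip.servo_line(S(-.115,-.045,.105),v=.012,force_limit=12),read_wrist_force(),read_ft_torque(),inS(read_eef_pos()),read_clock())
x=inS(read_eef_pos())[0]
manip.servo_line(S(x-.015,-.045,.105),v=.08)
manip.servo_line(S(x-.02,-.045,.16),v=.2)
manip.command_gripper(.68)
manip.move_pose(S(-.064,-.16,.2),R_of(A))
p=cam('wrist','w5.png');q=cam('top','top5.png');cam('side','s5.png')
for n,x in(('w',p),('t',q)):
    for r in optics.place_of('blank_centre',x)[:1]: print(n,r,inS(plane(x,r['xy'],.01)))
    for r in optics.place_of('stamp_centre',x)[:1]: print(n,r,plane(x,r['xy'],.031))
    for r in optics.place_of('corner_stop',x)[:1]: print(n,r,inS(plane(x,r['xy'],0)))
print(inS(read_eef_pos()),read_clock())
E
```

```text
False [0.69319248 0.11719891 0.08443853]
False [ 0.01880457 -0.39271108 -0.9700645 ] [np.float64(-0.13481448523029535), np.float64(-0.04491633448346788)]
True [ 0.05705812 -0.30855686  0.36028185] [-0.00240079 -0.03486551 -0.00886546] [np.float64(-0.12887246697943713), np.float64(-0.04527962495258137)] 14.2417
w {'xy': [327.3, 98.0], 'conf': 0.91} [np.float64(-0.05803688865773862), np.float64(-0.050296207281419036)]
w {'xy': [225.9, 419.9], 'conf': 0.61} [ 0.40164633 -0.06434158  0.031     ]
w {'xy': [407.9, 28.0], 'conf': 0.87} [np.float64(0.0005951214021339482), np.float64(-0.0014719149754100847)]
t {'xy': [264.2, 254.2], 'conf': 0.64} [np.float64(-0.060022031699690157), np.float64(-0.05263658352979729)]
t {'xy': [395.6, 301.6], 'conf': 0.74} [ 0.4049122  -0.06523964  0.031     ]
t {'xy': [241.3, 219.8], 'conf': 0.8} [np.float64(0.008857616115257901), np.float64(-0.0012235108065616139)]
[np.float64(-0.0640915580480272), np.float64(-0.1598406825459116)] 17.1167
```

View pics/w5.png

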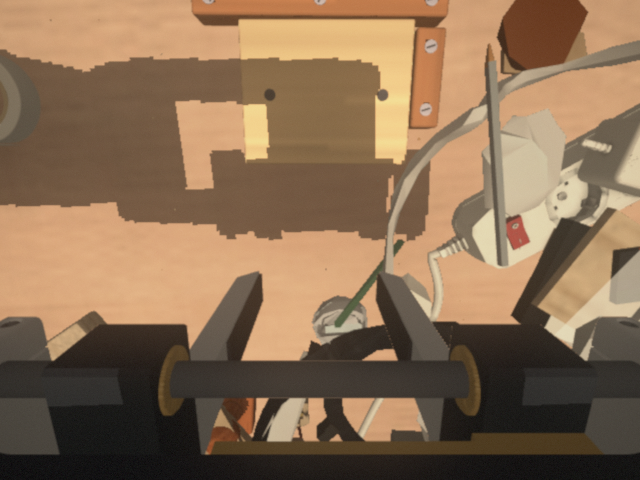

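View pics/s5.png

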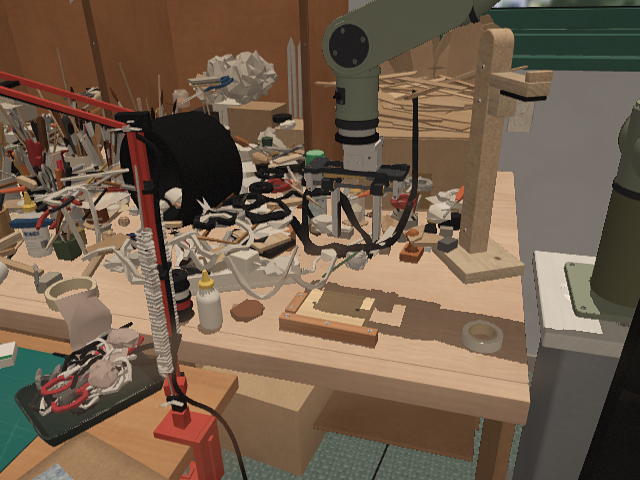

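The blank looks seated against both battens in w5, with its left edge at (240–413, 20) and its end at column 410. I'll confirm with a second y push and then a second x push, placing the fingers clear of the white cable.

```bash
python3 - <<'E'
from h import *
R=R_of(A)
manip.command_gripper(.5)
manip.servo_line(S(-.07,-.122,.14),R,v=.15)
print(manip.servo_line(S(-.07,-.122,.105),v=.06,force_limit=6))
print(manip.servo_line(S(-.07,-.094,.105),v=.012,force_limit=14),inS(read_eef_pos()),read_clock())
y=inS(read_eef_pos())[1]
manip.servo_line(S(-.07,y-.015,.105),v=.08)
manip.servo_line(S(-.07,y-.02,.16),v=.2)
manip.move_pose(S(-.148,-.042,.15),R_of(A+np.pi/2))
print(manip.servo_line(S(-.148,-.042,.105),v=.08,force_limit=6))
print(manip.servo_line(S(-.115,-.042,.105),v=.015,force_limit=14),inS(read_eef_pos()),read_clock())
x=inS(read_eef_pos())[0]
manip.servo_line(S(x-.015,-.042,.105),v=.08)
manip.servo_line(S(x-.02,-.042,.16),v=.2)
manip.move_pose(S(-.06,-.12,.2),R_of(A))
p=cam('wrist','w6.png');q=cam('top','top6.png');s=cam('side','s6.png')
cv2.imwrite('pics/w6c.png',cv2.resize(p['pixels'][0:220,160:480],None,fx=2.5,fy=2.5,interpolation=cv2.INTER_CUBIC))
for n,x in(('w',p),('t',q),('s',s)):
    for r in optics.place_of('blank_centre',x)[:1]: print(n,r,inS(plane(x,r['xy'],.01)))
    for r in optics.place_of('corner_stop',x)[:1]: print(n,r,inS(plane(x,r['xy'],0)))
    for r in optics.place_of('stamp_centre',x)[:1]: print(n,r,plane(x,r['xy'],.031))
    for r in optics.place_of('glue_centre',x)[:1]: print(n,r,plane(x,r['xy'],.053))
print(read_clock())
E
```

```text
False
True [np.float64(-0.07048015198718834), np.float64(-0.10471513708834145)] 20.5083
False
True [np.float64(-0.12845807730093042), np.float64(-0.04243652829029256)] 24.7083
w {'xy': [320.6, 151.7], 'conf': 0.95} [np.float64(-0.059716073499301005), np.float64(-0.04888146134573083)]
w {'xy': [401.2, 86.9], 'conf': 0.93} [np.float64(0.0011424627122867139), np.float64(-0.0015819902171559624)]
w {'xy': [321.9, 150.0], 'conf': 0.24} [0.50089492 0.20145236 0.053     ]
t {'xy': [241.2, 221.7], 'conf': 0.97} [np.float64(0.004936452018412393), np.float64(-0.0012336590120131238)]
t {'xy': [396.5, 302.4], 'conf': 0.8} [ 0.40334453 -0.06699232  0.031     ]
t {'xy': [216.1, 145.3], 'conf': 0.67} [0.71325672 0.28917607 0.053     ]
s {'xy': [336.3, 312.4], 'conf': 0.67} [np.float64(-0.06494249134332947), np.float64(-0.04334715789439555)]
s {'xy': [294.6, 325.9], 'conf': 0.75} [np.float64(-0.00435069242525373), np.float64(0.004137598120038033)]
s {'xy': [410.5, 243.0], 'conf': 0.98} [ 0.40410998 -0.06191821  0.031     ]
s {'xy': [206.3, 298.6], 'conf': 0.83} [0.70277379 0.28468166 0.053     ]
27.4583
```

View pics/w6c.png

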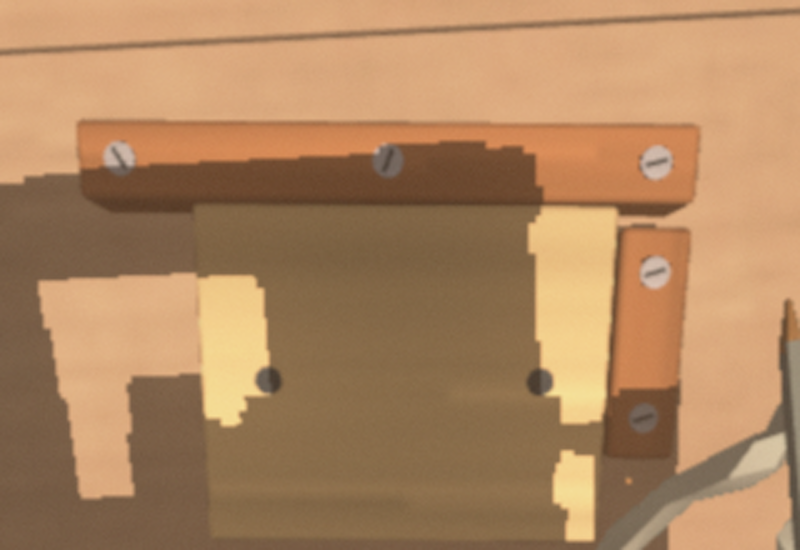

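The blank is flush with both battens: its left edge meets the long batten along (195–615, 205), and its end meets the short batten at column 612. All that's left is to hand it in.

```bash
python3 - <<'E'
from h import *
manip.sign_off(); print(read_clock())
E
```

```text
the job is handed in; nothing more can be done
the job is handed in; nothing more can be done
```

The blank is pushed into the corner stop, and I handed the job in shortly after 27.5 s of the 48 s allowed. I used two spread fingers to turn it parallel and push it against the long batten. A push from the near end then took it to the short batten, and I repeated both pushes with a force stop.

**Seating:** both repeat pushes stopped within 0.5 mm of the first ones. In the stop's frame, the last wrist picture puts the blank's centre at about x = -61, y = -47 mm and the side picture at about x = -61, y = -47.5 mm, against a target of -60, -48. The close-up shows no gap at either batten.

**Stamp and bottle:** the arm never went near either of them. Their estimated positions changed by at most about 4 mm in the top and bottle views, which is normal for the networks. The side view put the stamp 11 mm from its first reading, but that first reading had low confidence and disagreed with the top camera by about 15 mm.

**Disagreements:** in the last pictures, the top view's network did not find the blank. It also placed the stop's corner about 5 mm off in x, so I relied on the wrist and side views and the repeated push positions.

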